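Offer the round sweet in its handled dish

ROBOT

A 6-joint arm with a two-finger parallel gripper is mounted at the origin on the work surface. World frame = base frame: x ahead of the robot, y to its left, z up, the work surface at z = 0. Lengths are in m, angles in rad, forces in N, time in s.
With the tool pointing down it reaches from about 0.375 to 0.975 m from the base axis. Payload 3.8 kg.
Tool frame: the origin (TCP) lies midway between the tips of the shut fingers; the grasp point (between the pads) lies 19 mm behind it; z points along the fingers, y is the direction in which the jaws open and shut (so a half turn about z gives the same grasp; the last joint's range is limited). The gripper opens to 85 mm and grips with 20 to 120 N. Pads are 22 mm wide; open, the fingers measure 114 mm over their backs; the gripper's body (76 mm by 85 mm) begins 54 mm behind the grasp point. The pads swing forward as they close: fully open they stand 13 mm farther back than shut.
Start: joints at [-1.317, 0.264, 1.604, -0, 1.274, -0.037], TCP at [0.194, -0.647, 0.231] pointing down, gripper open.
Joint ranges: [-2.63, 2.63], [-0.94, 2.18], [0.31, 2.57], [-1.31, 4.45], [0, 2.66], [-2.55, 2.55]. Speed limits (rad/s): [2.57, 2.57, 3.14, 3.14, 3.14, 3.14].

INTERFACE

Orientations are given as a rotation vector (axis times angle).
In Python, from workcell import bot gives the robot as it stands.
- The arm moves only by the tool drive_tool, never from a script. Its argument "deltas" is a list of rows, each an object with "hand": the opening, from 0 (shut) to 1 (fully open); "offset": the shift along the world's x, y, z in cm, a list of three; "angular": the turn, a rotation vector about the world's x, y, z in degrees, a list of three. A call has 1 to 8 rows; each row is the pose to reach, as a shift and turn from the pose commanded when the call began; what a row does not reach only later rows make up. A row lasts 1/8 s, in which the tool goes at most 62.5 mm and 10.7 degrees, less where a joint would pass 70% of its speed; a pose out of reach is approached as far as the arm can. A call with a gripper value outside its range is refused whole. The fingers move at their own pace and stop on an object; "force" is the grip in N (left out, the last holds). Time passes only in rows, so rows that repeat a pose let the fingers close. It gives the time, the measured TCP pose, the force and the opening at its end, in the units of the state.
- bot.read_state(): the state, without advancing time (a new reading comes with each control period).
- bot.read_camera(name): name is "side" or "top" or "wrist"; returns a dict with "frame" (480x640x3 uint8, blue, green, red), "mtx" (3x3 intrinsics, pixels), "k1" (the pictures are not rectified: a ray, as slopes to the right and down, at radius r is drawn at 1 + k1 r^2 times it, then the intrinsics apply), "R" (3x3) and "t" (3): a world point X has camera coordinates R X + t. Camera axes: x right, y down, z forward; pixel columns grow to the right and rows downward; lengths in m; the calibration is good to about 2 mm. A picture is of the moment at which its call begins. There is no depth.
- bot.finish_job(): hands the job in, once; it reports no verdict.
The state is a dict: "time": time; "q": joint angles; "joint_vel": joint speeds; "joint_torque": joint torques, N m; "tool_pos": TCP position; "tcp_rot": TCP orientation; "wrist_force": force on the tool from outside, world axes, zero at the start; "torque": the same for the moment, N m; "width": opening from 0.0 (shut) to 1.0 (fully open).
Only numpy, scipy, OpenCV 4.12 (cv2) and the standard library are available. Lean on these libraries where they do the work, as an engineer would, in place of code of your own. Each camera call takes 0.05 s, during which the arm holds its last target. There are 200 camera calls.

TASK

Lift the handled wooden sweet dish by its handle off the turtle trivet and offer it to the guest: give it a quarter turn clockwise as seen from above, so that its lip, which starts pointing the same way as the turtle's head, ends pointing to the turtle's right, and hold it level about a hand's breadth (10 cm) above the middle of the round tray. The loose round sweet must stay in the middle of the dish untouched, and nothing else on the table may be disturbed. Finish while still holding the dish up and still; do not put it down.

Things in the scene. Friction and masses are not known exactly. Their poses are not given: they have to be found in the camera images.
- dish_grip (a point): Middle of the handle bar of the loose wooden sweet dish (0.2 kg). The level bar is 80 mm long along the dish's y axis, 10 mm wide, 12 mm high, centred 120 mm above the dish's underside over its centre; two side arms lead down from its ends to the rim. The sweet's top is 82 mm below this point. x towards the lip, z up. At first the dish stands centred on the trivet, x along the trivet's x.
- dish_hollow (a point): The lowest point, in the centre, of the dish's hollow, 10 mm above the dish's underside and 110 mm under the handle bar's centre. The dish is round, 140 mm across, rim 25 mm high; its hollow is a very shallow cone (6 degrees out to 22 mm radius, then 16 degrees up to the rim). Same axes as the dish.
- dish_lip (a point): Middle of the lip: a flat wooden tab, 28 mm wide, that sticks out of the rim to 92 mm from the dish's centre; this point lies 79 mm from the centre along the dish's x axis and 25 mm above its underside.
- dish: The whole dish with its handle; origin at the centre of its round foot's underside, x towards the lip, y along the handle bar, z up.
- sweet_center (a point): Centre of the loose round hard sweet, a ball 28 mm across, 18 g, lying in the middle of the dish's hollow. It rolls if the dish is tilted or jerked.
- sweet: The round sweet itself (its axes turn as it rolls; use its centre point).
- trivet: Fixed black iron trivet shaped like a turtle: a disc 100 mm across, top 22 mm above the table, with four feet, a small tail at -x and a head at +x that reaches 110 mm from the centre. Origin on the table under the disc's centre; x towards the head, so the turtle's right is -y. May stand on the left or right side of the table, the tray on the other.
- tray_center (a point): Centre of the guest's round dark lacquer tray, 180 mm across, fixed; this point is on its floor, 8 mm above the table (its rim is 14 mm high).
- tray: The round tray; origin on the table under its centre, axes along the world's.
- teacup: Bystander: celadon teacup, 72 mm across, 68 mm high, between trivet and tray; origin under its base.
- case: Bystander: round lidded boxwood case for shogi pieces, 93 mm across, 55 mm high; origin under its base.
- flask: Bystander: pewter sake flask, 76 mm across, 135 mm high; origin under its base.
- fan: Bystander: folded fan lying on the table, 210 x 24 x 14 mm, along its x; origin under its middle.
Things that resemble listed ones, but are neither listed nor needed, are in the scene too. Of the things that look like the tray, the smaller one is meant. Several things look just like the trivet: the one meant starts farthest to the robot's right.

How it is judged:
By the outcome, as a careful person would: the job done as asked, in the order asked, and still so for the second after the job is handed in, while the arm keeps its last pose, push and grip.
It also fails if it takes over 51 s, if anything falls off the work surface, if the arm or the gripper's body presses on something with over 40 N, if the wrist force passes 120 N, or if a joint passes its speed limit or range.

## Working session

There is one attempt and no reset: what is moved stays moved. The work goes in short steps, Python scripts to look and compute and a tool call to move; the robot and the scene stay as the last step left them, time stands still between calls to the robot, and variables do not carry over. Pictures are saved under pics/ and viewed, about 8 in all and at most 12, crops included, and the job is handed in when it is done.

Besides the shell and the picture viewer there is one more tool, called after "Request:" by a JSON object that holds its "fn" and its "kwargs", one argument or row to a line. drive_tool: Moves the arm, as the interface text tells. Its arguments: {"type":"object","properties":{"deltas":{"type":"array"},"force":{"type":"number"}},"required":["deltas"]}

```bash
mkdir -p pics; ls; cat > h.py <<'E'
import numpy as np, cv2
from workcell import bot
def snap(n,f):
    c=bot.read_camera(n); cv2.imwrite('pics/'+f,c['frame']); 
    np.savez('pics/'+f[:-4]+'.npz',**{k:np.array(c[k]) for k in('frame','mtx','k1','R','t')}); return c
def load(f): return np.load('pics/'+f+'.npz')
def ray(c,uv):
    k=float(c['k1']); p=cv2.undistortPoints(np.array([[uv]],float),c['mtx'],np.array([k,0,0,0,0.]))[0,0]
    R=np.array(c['R']); t=np.array(c['t']).ravel()
    return -R.T@t, R.T@np.array([p[0],p[1],1])
def plane(c,uv,z):
    o,d=ray(c,uv); return o+d*(z-o[2])/d[2]
def proj(c,X):
    r=cv2.Rodrigues(np.array(c['R']))[0]
    return cv2.projectPoints(np.array([X],float).reshape(-1,1,3),r,np.array(c['t'],float).ravel(),c['mtx'],np.array([float(c['k1']),0,0,0,0.]))[0].reshape(-1,2)
E
python3 - <<'E'
from h import *
for n in('top','side'):
    c=snap(n,n+'0.png'); print(n,np.round(ray(c,(320,240)),3).tolist())
s=bot.read_state(); print(s)
E
```

```text
pics
top [[0.263, 0.014, 1.645], [0.136, -0.003, -0.991]]
side [[0.095, 0.964, 0.753], [0.327, -0.788, -0.522]]
{'time': 0.1, 'q': array([-1.31691444e+00,  2.64694433e-01,  1.60528386e+00, -2.55508297e-05,
        1.27371529e+00, -3.69045752e-02]), 'joint_vel': array([ 4.56829896e-04, -8.41904477e-04,  1.80388869e-05, -3.23473461e-04,
        2.11028637e-04,  4.19683518e-04]), 'joint_torque': array([-7.37548680e-05, -5.16706645e+01, -3.68588984e+01,  6.94700429e-05,
        6.31670919e-03, -3.52664142e-05]), 'tool_pos': array([ 0.1933404 , -0.64599931,  0.23005027]), 'tcp_rot': array([-3.10638008e+00, -4.54868162e-01,  3.95202270e-04]), 'wrist_force': array([-0.97580429, -0.07378021,  0.36990072]), 'torque': array([ 0.01310544, -0.02405756,  0.00485639]), 'width': 0.9986728778483811}
```

View pics/top0.png

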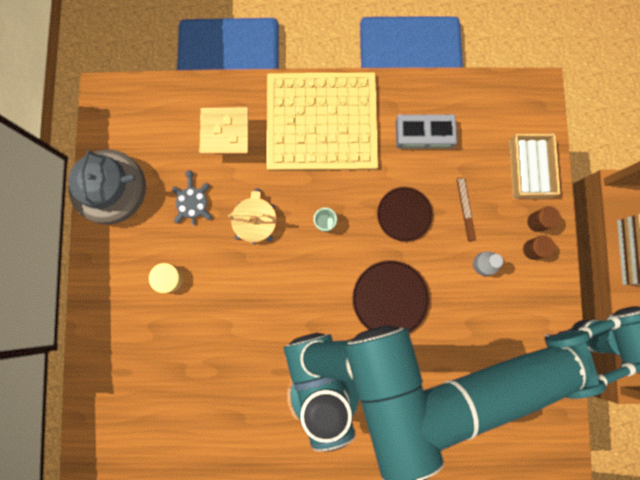

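View pics/side0.png

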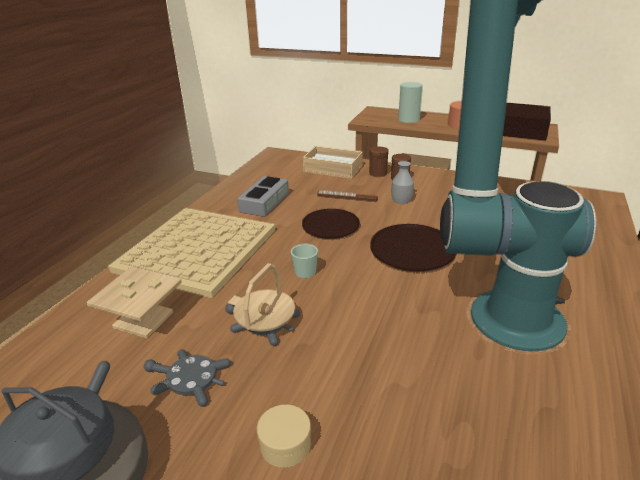

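The top view shows the dish at about (254,219) with its lip up at (256,196). The small tray is at (405,214) and the cup at (325,219). The side view agrees: dish (265,310), small tray (331,223).

```bash
python3 - <<'E'
from h import *
a=load('top0')['frame'][175:260,205:305]; b=load('side0')['frame'][250:350,215:315]
a=cv2.resize(a,(400,340),interpolation=cv2.INTER_CUBIC); b=cv2.resize(b,(400,400),interpolation=cv2.INTER_CUBIC)
o=np.zeros((400,800,3),np.uint8); o[:340,:400]=a;o[:,400:]=b
cv2.imwrite('pics/crop.png',o)
c=load('top0'); f=c['frame'].astype(int)
# small tray
m=((f.max(2)<70)&(f[:,:,2]>=f[:,:,0])).astype(np.uint8); r=np.zeros_like(m); r[180:250,370:440]=m[180:250,370:440]
cs,_=cv2.findContours(r,cv2.RETR_EXTERNAL,cv2.CHAIN_APPROX_NONE); k=max(cs,key=cv2.contourArea)
P=np.array([plane(c,p[0].astype(float),.014)[:2] for p in k],np.float32)
print('tray',cv2.minEnclosingCircle(P),cv2.fitEllipse(P), cv2.boundingRect(k))
for n,p,z in(('cup',(325,217),.068),('flask',(496,261),.135),('bar',(254,219),.142),('case',(165,278),.055)): print(n,plane(c,p,z))
E
```

```text
tray ((0.5859506726264954, -0.27171897888183594), 0.08227840811014175) ((0.5693491697311401, -0.26480796933174133), (0.1647527515888214, 0.1672244668006897), 112.42250061035156) (383, 188, 49, 32)
cup [ 0.55219326 -0.00743388  0.068     ]
flask [ 0.40300083 -0.51155928  0.135     ]
bar [0.53473223 0.20457772 0.142     ]
case [0.36724044 0.49182443 0.055     ]
```

View pics/crop.png

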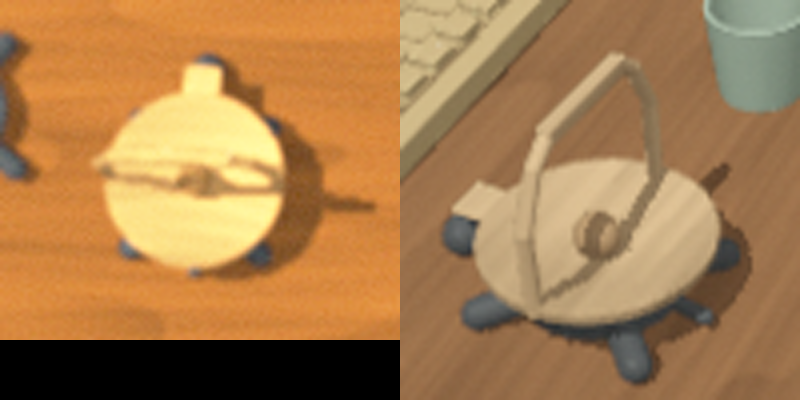

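The crop shows the dish rim centred near (253.8,220.3) and the lip near (256,195.5) in the top view. In the side view the bar's ends are near (270,264) and (251,283), and the sweet is centred.

```bash
python3 - <<'E'
from h import *
c=load('top0'); f=c['frame'].astype(int); s=load('side0')
m=((f.max(2)<95)&(f[:,:,2]-f[:,:,0]<60)).astype(np.uint8); r=np.zeros_like(m); r[180:250,370:440]=m[180:250,370:440]
cs,_=cv2.findContours(r,cv2.RETR_EXTERNAL,cv2.CHAIN_APPROX_NONE); k=max(cs,key=cv2.contourArea)
P=np.array([plane(c,p[0].astype(float),.014)[:2] for p in k],np.float32)
print('tray',cv2.minEnclosingCircle(P),cv2.fitEllipse(P), cv2.boundingRect(k))
g=s['frame'].astype(int); m=(g.max(2)<70).astype(np.uint8); r=np.zeros_like(m); r[203:242,295:366]=m[203:242,295:366]
cs,_=cv2.findContours(r,cv2.RETR_EXTERNAL,cv2.CHAIN_APPROX_NONE); k=max(cs,key=cv2.contourArea)
P=np.array([plane(s,p[0].astype(float),.014)[:2] for p in k],np.float32)
print('tray side',cv2.minEnclosingCircle(P),cv2.fitEllipse(P), cv2.boundingRect(k))
a=plane(c,(253.8,220.3),.047);b=plane(c,(256,195.5),.047);print(a,b,np.linalg.norm(b-a),'lip az',np.degrees(np.arctan2(*(b-a)[1::-1])))
e1=plane(s,(270,264),.148);e2=plane(s,(251.2,282.8),.148);print('bar side',e1,e2,(e1+e2)/2,np.linalg.norm(e1-e2),np.degrees(np.arctan2(*(e2-e1)[1::-1])))
print(proj(c,[a[0],a[1],.148]),proj(s,[a[0],a[1],.148]), 'cam wrist')
w=bot.read_camera('wrist'); o,d=ray(w,(320,240)); print(o,d)
E
```

```text
tray ((0.5707988739013672, -0.2654116451740265), 0.08790616691112518) ((0.5704718232154846, -0.26536473631858826), (0.17069381475448608, 0.17241114377975464), 160.9999542236328) (378, 188, 54, 53)
tray side ((0.567855954170227, -0.2563648819923401), 0.09363102167844772) ((0.5666096806526184, -0.25745058059692383), (0.17438805103302002, 0.18266835808753967), 23.059154510498047) (303, 209, 56, 30)
[0.54773881 0.21720128 0.047     ] [0.62771788 0.21084888 0.047     ] 0.0802309450656122 lip az -4.541232959837504
bar side [0.54176233 0.18377999 0.148     ] [0.54748404 0.26052784 0.148     ] [0.54462319 0.22215391 0.148     ] 0.07696083742962564 85.73637437684457
[[249.53125397 214.36365237]] [[260.64268319 271.62068384]] cam wrist
[ 0.27440041 -0.62284245  0.37254406] [-0.30894034 -0.08034594 -0.9477639 ]
```

Request:
{"fn": "drive_tool", "kwargs": {
  "deltas": [
    {"hand": 1,"offset": [3,5,2],"angular": [0,0,8]},
    {"hand": 1,"offset": [7,10,4],"angular": [0,0,17]},
    {"hand": 1,"offset": [10,15,5],"angular": [0,0,26]},
    {"hand": 1,"offset": [14,20,6],"angular": [0,0,35]},
    {"hand": 1,"offset": [18,25,7],"angular": [0,0,44]},
    {"hand": 1,"offset": [22,30,8],"angular": [0,0,53]},
    {"hand": 1,"offset": [26,35,8],"angular": [0,0,61]},
    {"hand": 1,"offset": [29,39,8],"angular": [0,0,69]}
  ]
}}

```text
time: 1.15
tool_pos: [0.4846, -0.2549, 0.3115]
tcp_rot: [2.298, 2.141, 0.0]
wrist_force: [0.6, -0.1, -0.9]
width: 1.001
```

Request:
{"fn": "drive_tool", "kwargs": {
  "deltas": [
    {"hand": 1,"offset": [1,6,0],"angular": [0,0,0]},
    {"hand": 1,"offset": [2,12,0],"angular": [0,0,0]},
    {"hand": 1,"offset": [3,18,0],"angular": [0,0,0]},
    {"hand": 1,"offset": [4,24,0],"angular": [0,0,0]},
    {"hand": 1,"offset": [5,30,0],"angular": [0,0,0]},
    {"hand": 1,"offset": [6,36,0],"angular": [0,0,0]},
    {"hand": 1,"offset": [6,40,0],"angular": [0,0,0]},
    {"hand": 1,"offset": [6,42,0],"angular": [0,0,0]}
  ]
}}

```text
time: 2.15
tool_pos: [0.5431, 0.1652, 0.3108]
tcp_rot: [-2.301, -2.138, 0.001]
wrist_force: [-0.1, -1.4, 0.6]
width: 1.005
```

```bash
python3 - <<'E'
from h import *
c=snap('wrist','w1.png'); s=bot.read_state(); print(s['tool_pos'],s['tcp_rot'],s['time'])
print(proj(c,[.547,.218,.148]),proj(c,[.547,.218,.049+.022]))
E
```

```text
[0.54310566 0.16651555 0.31080442] [-2.30012166e+00 -2.13749879e+00 -5.72694292e-04] 2.2
[[323.5279629  152.00670309]] [[323.59523554 143.86566562]]
```

View pics/w1.png

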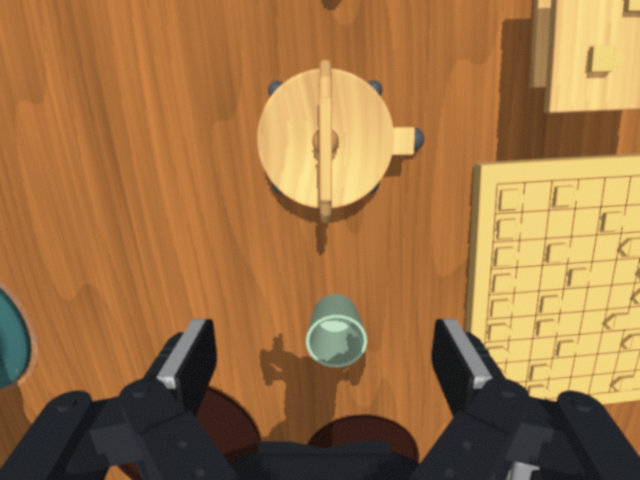

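The wrist view shows the dish rim circle centred near (326,139), the lip near (404,141), the bar vertical at column 325, and the sweet under it at (326,140).

```bash
python3 - <<'E'
from h import *
c=load('w1'); h=cv2.cvtColor(c['frame'],cv2.COLOR_BGR2HSV)
m=cv2.inRange(h,(12,30,130),(30,170,255)); m[:,430:]=0; m[:, :230]=0; m[:50]=0; m[230:]=0
cs,_=cv2.findContours(m,cv2.RETR_EXTERNAL,cv2.CHAIN_APPROX_NONE); k=max(cs,key=cv2.contourArea)[:,0].astype(float)
P=np.array([plane(c,p,.047)[:2] for p in k])
print(len(P),k.min(0),k.max(0))
ctr=np.array([.547,.218])
from scipy.optimize import least_squares
for i in range(6):
    r=np.linalg.norm(P-ctr,axis=1); Q=P[abs(r-.07)<(.012 if i<2 else .004)]
    ctr=least_squares(lambda x:np.linalg.norm(Q-x[:2],axis=1)-x[2],[*ctr,.07]).x; R=ctr[2]; ctr=ctr[:2]
print('rim',ctr,R,len(Q))
d=P-ctr; r=np.linalg.norm(d,axis=1); a=np.degrees(np.arctan2(d[:,1],d[:,0])); t=(r>.074)&(abs(a)<30); print('lip az',np.median(a[t]),a[t].min(),a[t].max(),r[t].max())
# bar: edges along rows
for v in (90,110,125,160,175,190):
    print(v,h[v,312:338,2].tolist())
for uv in((325,140),(325,98),(325,195)): print(plane(c,uv,.148))
# tray rough from wrist
b=c['frame']; 
print('sweet',plane(c,(326,141),.022+.024))
E
```

```text
1327 [230.  50.] [429. 229.]
rim [0.55339896 0.21137697] 0.06217596159708936 20
lip az -2.1927161034112643 -29.858975000070277 29.87803604931502 0.11765749701063546
90 [224, 226, 229, 228, 227, 224, 218, 217, 225, 235, 240, 242, 243, 243, 241, 238, 234, 227, 215, 207, 219, 226, 227, 228, 228, 231]
110 [226, 222, 222, 220, 213, 188, 176, 200, 229, 240, 244, 245, 244, 245, 244, 245, 244, 242, 233, 222, 225, 232, 233, 231, 232, 231]
125 [237, 233, 229, 226, 219, 198, 185, 200, 224, 239, 244, 245, 245, 244, 244, 244, 244, 242, 233, 226, 234, 241, 242, 241, 239, 237]
160 [250, 248, 243, 234, 219, 192, 172, 182, 215, 235, 242, 244, 244, 245, 245, 245, 245, 242, 233, 219, 225, 242, 248, 250, 250, 250]
175 [248, 248, 249, 246, 224, 185, 169, 181, 215, 234, 241, 244, 245, 244, 245, 244, 245, 242, 234, 230, 243, 250, 251, 251, 250, 249]
190 [251, 251, 251, 250, 245, 222, 182, 178, 212, 233, 241, 244, 244, 245, 245, 245, 245, 242, 233, 228, 241, 248, 249, 248, 247, 247]
[0.54880273 0.22702241 0.148     ]
[0.55103319 0.25775531 0.148     ]
[0.54568048 0.18396649 0.148     ]
sweet [0.54951651 0.2186953  0.046     ]
```

Request:
{"fn": "drive_tool", "kwargs": {
  "deltas": [
    {"hand": 1,"offset": [0.2,3,-2],"angular": [0,0,0]},
    {"hand": 1,"offset": [0.4,5.3,-5],"angular": [0,0,0]},
    {"hand": 1,"offset": [0.4,5.3,-9],"angular": [0,0,0]},
    {"hand": 1,"offset": [0.4,5.3,-11.5],"angular": [0,0,0]},
    {"hand": 1,"offset": [0.4,5.3,-12],"angular": [0,0,0]},
    {"hand": 1,"offset": [0.4,5.3,-12],"angular": [0,0,0]}
  ]
}}

```text
time: 2.95
tool_pos: [0.548, 0.2155, 0.1918]
tcp_rot: [2.305, 2.134, 0.0]
wrist_force: [0.5, 0.1, 0.4]
width: 1.0
```

```bash
python3 - <<'E'
from h import *
c=snap('wrist','w2.png'); s=bot.read_state(); print(s['tool_pos'],s['tcp_rot'],s['time'])
print(proj(c,[.548,.218,.148]),proj(c,s['tool_pos']),proj(c,[.548,.218,.046]))
E
```

```text
[0.54851639 0.2158419  0.19262765] [2.30420785 2.13403637 0.00265894] 3.0
[[322.86421886 272.93774897]] [[324.36151743 320.14612182]] [[323.0270275  220.29390615]]
```

View pics/w2.png

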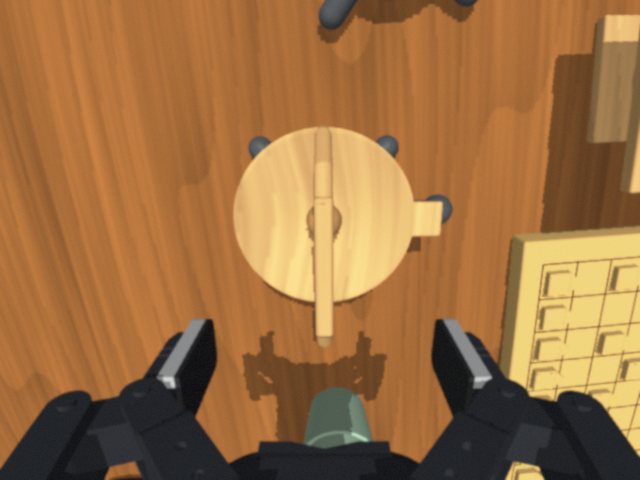

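The bar's level part runs from about (323,202) to (325,342), and the sweet sits at (324,218).

```bash
python3 - <<'E'
from h import *
c=load('w2')
a=plane(c,(323.3,202),.148);b=plane(c,(324.5,342),.148);print(a,b,(a+b)/2,np.linalg.norm(a-b),np.degrees(np.arctan2(*(a-b)[1::-1])))
print('sweet',plane(c,(324,218),.046)); l=plane(c,(428,218),.047); print('lip',l)
e=np.array([plane(c,p,.047) for p in((234,214),(413.5,214),(323,302))]);print(e,(e[0]+e[1])/2)
print(proj(c,[.548,.218,.148]))
print(c['frame'][250,312:338].sum(1).tolist())
E
```

```text
[0.55116764 0.2559581  0.148     ] [0.54562541 0.17558628 0.148     ] [0.54839653 0.21577219 0.148     ] 0.08056267998935442 86.05527568543886
sweet [0.54889417 0.21978024 0.046     ]
lip [0.62939776 0.21393947 0.047     ]
[[0.47988912 0.22867152 0.047     ]
 [0.61809005 0.21799511 0.047     ]
 [0.54252706 0.14779166 0.047     ]] [0.54898959 0.22333332 0.047     ]
[[322.86421886 272.93774897]]
[402, 378, 419, 479, 531, 559, 568, 572, 574, 576, 577, 575, 569, 576, 575, 571, 578, 565, 548, 511, 494, 528, 575, 605, 604, 607]
```

Request:
{"fn": "drive_tool", "kwargs": {
  "deltas": [
    {"hand": 1,"offset": [0,0.1,-2],"angular": [0,0,0.3]},
    {"hand": 1,"offset": [0,0.1,-4.5],"angular": [0,0,0.3]},
    {"hand": 1,"offset": [0,0.1,-6.5],"angular": [0,0,0.3]},
    {"hand": 1,"offset": [0,0.1,-7],"angular": [0,0,0.3]},
    {"hand": 1,"offset": [0,0.1,-7],"angular": [0,0,0.3]},
    {"hand": 1,"offset": [0,0.1,-7],"angular": [0,0,0.3]}
  ]
}}

```text
time: 3.75
tool_pos: [0.5484, 0.2177, 0.1223]
tcp_rot: [2.298, 2.141, 0.003]
wrist_force: [0.5, -1.2, -0.8]
width: 1.004
```

```bash
python3 - <<'E'
from h import *
c=snap('wrist','w3.png'); s=bot.read_state(); print(s['tool_pos'],s['tcp_rot'],s['time'],s['wrist_force'])
E
```

```text
[0.54840792 0.21766577 0.122427  ] [2.29767139 2.14126261 0.00298832] 3.8 [-0.02460153 -0.14365163 -0.05650237]
```

View pics/w3.png

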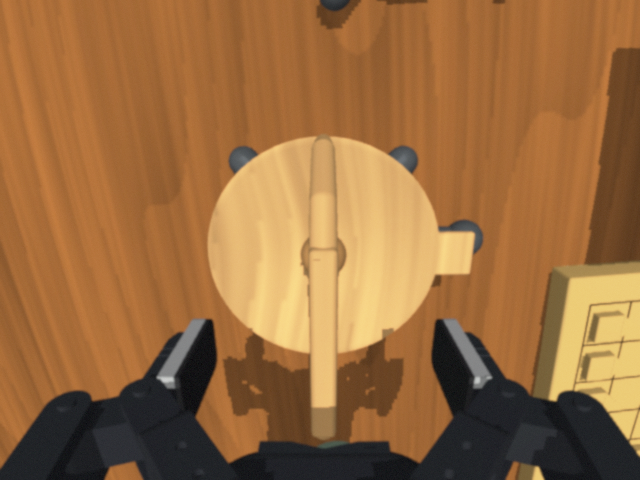

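The bar is at column 323, midway between the fingers (inner edges 215 and 434), so I'll close gently.

Request:
{"fn": "drive_tool", "kwargs": {
  "deltas": [
    {"hand": 0.8,"offset": [0,0,0],"angular": [0,0,0]},
    {"hand": 0.6,"offset": [0,0,0],"angular": [0,0,0]},
    {"hand": 0.4,"offset": [0,0,0],"angular": [0,0,0]},
    {"hand": 0.27,"offset": [0,0,0],"angular": [0,0,0]},
    {"hand": 0.22,"offset": [0,0,0],"angular": [0,0,0]},
    {"hand": 0.2,"offset": [0,0,0],"angular": [0,0,0]},
    {"hand": 0.18,"offset": [0,0,0],"angular": [0,0,0]},
    {"hand": 0.17,"offset": [0,0,0],"angular": [0,0,0]}
  ],
  "force": 30
}}

```text
time: 4.8
tool_pos: [0.5475, 0.2173, 0.1213]
tcp_rot: [-2.298, -2.142, 0.0]
wrist_force: [-0.3, 0.0, -0.4]
width: 0.172
```

Request:
{"fn": "drive_tool", "kwargs": {
  "deltas": [
    {"hand": 0.16,"offset": [0,0,0],"angular": [0,0,0]},
    {"hand": 0.15,"offset": [0,0,0],"angular": [0,0,0]},
    {"hand": 0.14,"offset": [0,0,0],"angular": [0,0,0]},
    {"hand": 0.13,"offset": [0,0,0],"angular": [0,0,0]},
    {"hand": 0.12,"offset": [0,0,0],"angular": [0,0,0]},
    {"hand": 0.11,"offset": [0,0,0],"angular": [0,0,0]},
    {"hand": 0.1,"offset": [0,0,0],"angular": [0,0,0]},
    {"hand": 0.08,"offset": [0,0,0],"angular": [0,0,0]}
  ],
  "force": 30
}}

```text
time: 5.8
tool_pos: [0.5477, 0.2173, 0.1214]
tcp_rot: [2.298, 2.142, 0.001]
wrist_force: [1.5, -0.7, -0.4]
width: 0.111
```

Request:
{"fn": "drive_tool", "kwargs": {
  "deltas": [
    {"hand": 0,"offset": [0,0,0],"angular": [0,0,0]},
    {"hand": 0,"offset": [0,0,0],"angular": [0,0,0]},
    {"hand": 0,"offset": [0,0,0],"angular": [0,0,0]},
    {"hand": 0,"offset": [0,0,0.05],"angular": [0,0,0]},
    {"hand": 0,"offset": [0,0,0.15],"angular": [0,0,0]},
    {"hand": 0,"offset": [0,0,0.35],"angular": [0,0,0]},
    {"hand": 0,"offset": [0,0,0.6],"angular": [0,0,0]},
    {"hand": 0,"offset": [0,0,0.9],"angular": [0,0,0]}
  ],
  "force": 60
}}

```text
time: 6.8
tool_pos: [0.5474, 0.2173, 0.1303]
tcp_rot: [-2.298, -2.142, 0.001]
wrist_force: [-0.4, -0.7, -2.2]
width: 0.107
```

Request:
{"fn": "drive_tool", "kwargs": {
  "deltas": [
    {"hand": 0,"offset": [0,0,0.3],"angular": [0,0,0]},
    {"hand": 0,"offset": [0,0,0.6],"angular": [0,0,0]},
    {"hand": 0,"offset": [0,0,0.8],"angular": [0,0,0]},
    {"hand": 0,"offset": [0,0,1.0],"angular": [0,0,0]},
    {"hand": 0,"offset": [0,0,1.1],"angular": [0,0,0]},
    {"hand": 0,"offset": [0,0,1.1],"angular": [0,0,0]}
  ]
}}

```text
time: 7.55
tool_pos: [0.5475, 0.2174, 0.1413]
tcp_rot: [2.298, 2.142, 0.0]
wrist_force: [-0.0, -0.1, -1.5]
width: 0.105
```

```bash
python3 - <<'E'
from h import *
c=snap('wrist','w4.png'); d=snap('side','s4.png'); s=bot.read_state(); print(s['tool_pos'],s['tcp_rot'],s['time'],s['wrist_force'],s['torque'],s['width'])
b=cv2.resize(d['frame'][220:360,200:340],(460,460),interpolation=cv2.INTER_CUBIC)
a=cv2.resize(c['frame'][100:480,140:500],(340,360))
o=np.zeros((460,800,3),np.uint8); o[:360,:340]=a;o[:,340:]=b; cv2.imwrite('pics/c4.png',o)
E
```

```text
[0.54745279 0.21730518 0.14120053] [-2.29831187e+00 -2.14169043e+00  2.19633174e-04] 7.65 [-0.20778597  0.4814933  -2.9846751 ] [-0.05576657 -0.02095075  0.04297735] 0.10394044261097374
```

View pics/c4.png

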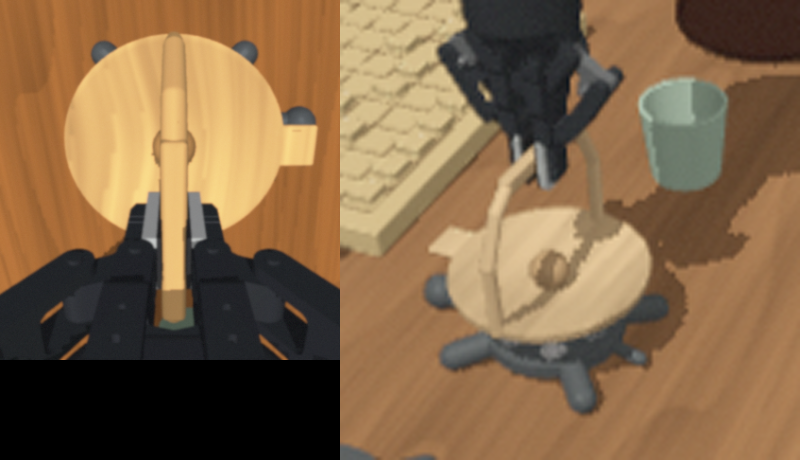

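The dish is lifted 2 cm, level, with the sweet central. Next I'll lift on and then carry it smoothly.

Request:
{"fn": "drive_tool", "kwargs": {
  "deltas": [
    {"hand": 0,"offset": [0,0,0.2],"angular": [0,0,0]},
    {"hand": 0,"offset": [0,0,0.6],"angular": [0,0,0]},
    {"hand": 0,"offset": [0,0,1.2],"angular": [0,0,0]},
    {"hand": 0,"offset": [0,0,2.0],"angular": [0,0,0]},
    {"hand": 0,"offset": [0,0,2.9],"angular": [0,0,0]},
    {"hand": 0,"offset": [0,0,3.8],"angular": [0,0,0]},
    {"hand": 0,"offset": [0,0,4.7],"angular": [0,0,0]},
    {"hand": 0,"offset": [0,0,5.5],"angular": [0,0,0]}
  ]
}}

```text
time: 8.65
tool_pos: [0.5476, 0.2174, 0.1971]
tcp_rot: [2.298, 2.142, 0.001]
wrist_force: [0.7, 0.1, -2.2]
width: 0.101
```

Request:
{"fn": "drive_tool", "kwargs": {
  "deltas": [
    {"hand": 0,"offset": [0,-0.1,0.6],"angular": [0,0,-0.3]},
    {"hand": 0,"offset": [0,-0.3,1.0],"angular": [0,0,-0.9]},
    {"hand": 0,"offset": [0,-0.6,1.3],"angular": [0,0,-1.8]},
    {"hand": 0,"offset": [0,-1.0,1.4],"angular": [0,0,-3]},
    {"hand": 0,"offset": [0.1,-1.5,1.4],"angular": [0,0,-4.4]},
    {"hand": 0,"offset": [0.1,-2.1,1.4],"angular": [0,0,-6]},
    {"hand": 0,"offset": [0.1,-2.8,1.4],"angular": [0,0,-7.8]},
    {"hand": 0,"offset": [0.1,-3.6,1.4],"angular": [0,0,-9.6]}
  ]
}}

```text
time: 9.65
tool_pos: [0.5485, 0.1807, 0.2102]
tcp_rot: [-2.472, -1.939, 0.0]
wrist_force: [0.3, -1.1, -2.5]
width: 0.105
```

Request:
{"fn": "drive_tool", "kwargs": {
  "deltas": [
    {"hand": 0,"offset": [0,-0.8,0],"angular": [0,0,-1.8]},
    {"hand": 0,"offset": [0.1,-1.6,0],"angular": [0,0,-3.6]},
    {"hand": 0,"offset": [0.1,-2.4,0],"angular": [0,0,-5.4]},
    {"hand": 0,"offset": [0.2,-3.2,0],"angular": [0,0,-7.2]},
    {"hand": 0,"offset": [0.2,-4.0,0],"angular": [0,0,-9]},
    {"hand": 0,"offset": [0.2,-4.8,0],"angular": [0,0,-10.8]},
    {"hand": 0,"offset": [0.3,-5.6,0],"angular": [0,0,-12.6]},
    {"hand": 0,"offset": [0.3,-6.4,0],"angular": [0,0,-14.4]}
  ]
}}

```text
time: 10.65
tool_pos: [0.5516, 0.1168, 0.2103]
tcp_rot: [2.695, 1.614, 0.0]
wrist_force: [0.5, 0.4, -2.8]
width: 0.101
```

```bash
python3 - <<'E'
from h import *
d=snap('side','s5.png'); s=bot.read_state(); print(s['tool_pos'],s['tcp_rot'],s['time'],s['wrist_force'],s['torque'],s['width'])
cv2.imwrite('pics/c5.png',d['frame'][130:370,200:440])
E
```

```text
[0.55156099 0.11587956 0.21025484] [ 2.69536338e+00  1.61233137e+00 -9.03856073e-04] 10.7 [ 0.01345424 -0.62580868 -2.51492548] [-0.08342268 -0.00911039  0.03005556] 0.10161773411504085
```

Request:
{"fn": "drive_tool", "kwargs": {
  "deltas": [
    {"hand": 0,"offset": [0,-0.3,0],"angular": [0,0,-0.5]},
    {"hand": 0,"offset": [0.1,-0.8,0],"angular": [0,0,-1.4]},
    {"hand": 0,"offset": [0.1,-1.4,0],"angular": [0,0,-2.4]},
    {"hand": 0,"offset": [0.1,-2.2,0],"angular": [0,0,-3.8]},
    {"hand": 0,"offset": [0.2,-3.0,0],"angular": [0,0,-5.2]},
    {"hand": 0,"offset": [0.2,-3.8,0],"angular": [0,0,-6.6]},
    {"hand": 0,"offset": [0.2,-4.6,0],"angular": [0,0,-8]},
    {"hand": 0,"offset": [0.3,-5.4,0],"angular": [0,0,-9.4]}
  ]
}}

```text
time: 11.7
tool_pos: [0.5545, 0.0627, 0.2103]
tcp_rot: [2.818, 1.389, 0.0]
wrist_force: [-0.2, -0.4, -2.9]
width: 0.106
```

Request:
{"fn": "drive_tool", "kwargs": {
  "deltas": [
    {"hand": 0,"offset": [0,-0.8,0],"angular": [0,0,-1.6]},
    {"hand": 0,"offset": [0.1,-1.6,0],"angular": [0,0,-3.2]},
    {"hand": 0,"offset": [0.1,-2.4,0],"angular": [0,0,-4.8]},
    {"hand": 0,"offset": [0.2,-3.2,0],"angular": [0,0,-6.4]},
    {"hand": 0,"offset": [0.2,-4.0,0],"angular": [0,0,-8]},
    {"hand": 0,"offset": [0.2,-4.8,0],"angular": [0,0,-9.6]},
    {"hand": 0,"offset": [0.3,-5.6,0],"angular": [0,0,-11.2]},
    {"hand": 0,"offset": [0.3,-6.4,0],"angular": [0,0,-12.8]}
  ]
}}

```text
time: 12.7
tool_pos: [0.5576, -0.0012, 0.2103]
tcp_rot: [2.955, 1.066, 0.0]
wrist_force: [0.1, -0.6, -2.9]
width: 0.109
```

Request:
{"fn": "drive_tool", "kwargs": {
  "deltas": [
    {"hand": 0,"offset": [0,-0.8,0],"angular": [0,0,-1.6]},
    {"hand": 0,"offset": [0.1,-1.6,0],"angular": [0,0,-3.2]},
    {"hand": 0,"offset": [0.1,-2.4,0],"angular": [0,0,-4.8]},
    {"hand": 0,"offset": [0.2,-3.2,0],"angular": [0,0,-6.4]},
    {"hand": 0,"offset": [0.2,-4.0,0],"angular": [0,0,-8]},
    {"hand": 0,"offset": [0.2,-4.8,0],"angular": [0,0,-9.6]},
    {"hand": 0,"offset": [0.3,-5.6,0],"angular": [0,0,-11.2]},
    {"hand": 0,"offset": [0.3,-6.4,0],"angular": [0,0,-12.8]}
  ]
}}

```text
time: 13.7
tool_pos: [0.5606, -0.0652, 0.2103]
tcp_rot: [3.056, 0.73, 0.0]
wrist_force: [-0.6, -0.2, -2.2]
width: 0.103
```

Request:
{"fn": "drive_tool", "kwargs": {
  "deltas": [
    {"hand": 0,"offset": [0,-0.8,0],"angular": [0,0,-1.6]},
    {"hand": 0,"offset": [0.1,-1.6,0],"angular": [0,0,-3.2]},
    {"hand": 0,"offset": [0.1,-2.4,0],"angular": [0,0,-4.8]},
    {"hand": 0,"offset": [0.2,-3.2,0],"angular": [0,0,-6.4]},
    {"hand": 0,"offset": [0.2,-4.0,0],"angular": [0,0,-8]},
    {"hand": 0,"offset": [0.2,-4.8,0],"angular": [0,0,-9.6]},
    {"hand": 0,"offset": [0.3,-5.6,0],"angular": [0,0,-11.2]},
    {"hand": 0,"offset": [0.3,-6.4,0],"angular": [0,0,-12.8]}
  ]
}}

```text
time: 14.7
tool_pos: [0.5636, -0.1292, 0.2103]
tcp_rot: [3.118, 0.384, 0.0]
wrist_force: [-0.3, 0.7, -3.2]
width: 0.109
```

Request:
{"fn": "drive_tool", "kwargs": {
  "deltas": [
    {"hand": 0,"offset": [0,-0.8,0],"angular": [0,0,-1.6]},
    {"hand": 0,"offset": [0.1,-1.6,0],"angular": [0,0,-3.2]},
    {"hand": 0,"offset": [0.1,-2.4,0],"angular": [0,0,-4.8]},
    {"hand": 0,"offset": [0.2,-3.2,0],"angular": [0,0,-6.4]},
    {"hand": 0,"offset": [0.2,-4.0,0],"angular": [0,0,-8]},
    {"hand": 0,"offset": [0.2,-4.8,0],"angular": [0,0,-9.6]},
    {"hand": 0,"offset": [0.3,-5.6,0],"angular": [0,0,-11.2]},
    {"hand": 0,"offset": [0.3,-6.4,0],"angular": [0,0,-12.8]}
  ]
}}

```text
time: 15.7
tool_pos: [0.5666, -0.1932, 0.2103]
tcp_rot: [3.141, 0.034, 0.0]
wrist_force: [0.2, 0.4, -1.8]
width: 0.105
```

Request:
{"fn": "drive_tool", "kwargs": {
  "deltas": [
    {"hand": 0,"offset": [0,-0.7,0],"angular": [0,0,-1.4]},
    {"hand": 0,"offset": [0.1,-1.3,0],"angular": [0,0,-2.6]},
    {"hand": 0,"offset": [0.1,-1.8,0],"angular": [0,0,-3.6]},
    {"hand": 0,"offset": [0.1,-2.2,0],"angular": [0,0,-4.4]},
    {"hand": 0,"offset": [0.1,-2.5,0],"angular": [0,0,-5]},
    {"hand": 0,"offset": [0.1,-2.7,0],"angular": [0,0,-5.3]},
    {"hand": 0,"offset": [0.1,-2.8,0],"angular": [0,0,-5.4]},
    {"hand": 0,"offset": [0.1,-2.8,0],"angular": [0,0,-5.4]}
  ]
}}

```text
time: 16.7
tool_pos: [0.5675, -0.2206, 0.2103]
tcp_rot: [-3.14, 0.111, -0.0]
wrist_force: [-0.6, 0.5, -2.4]
width: 0.104
```

```bash
python3 - <<'E'
from h import *
d=snap('side','s6.png'); t=snap('top','t6.png'); w=snap('wrist','w6.png'); s=bot.read_state(); print(s['tool_pos'],s['tcp_rot'],s['time'],s['wrist_force'],s['torque'],s['width'])
o=np.zeros((600,800,3),np.uint8)
o[:300,:400]=cv2.resize(w['frame'],(400,300)); o[300:,:400]=cv2.resize(t['frame'][150:300,300:500],(400,300)); o[:400,400:]=cv2.resize(d['frame'][120:270,260:410],(400,400),interpolation=cv2.INTER_CUBIC)
cv2.imwrite('pics/c6.png',o)
E
```

```text
[ 0.56753795 -0.22053391  0.21029333] [-3.13958044e+00  1.10491368e-01 -2.85892326e-05] 16.85 [ 0.10567931  0.01162325 -2.32504913] [ 0.00152735 -0.00656373  0.01948722] 0.10543992449856512
```

View pics/c6.png

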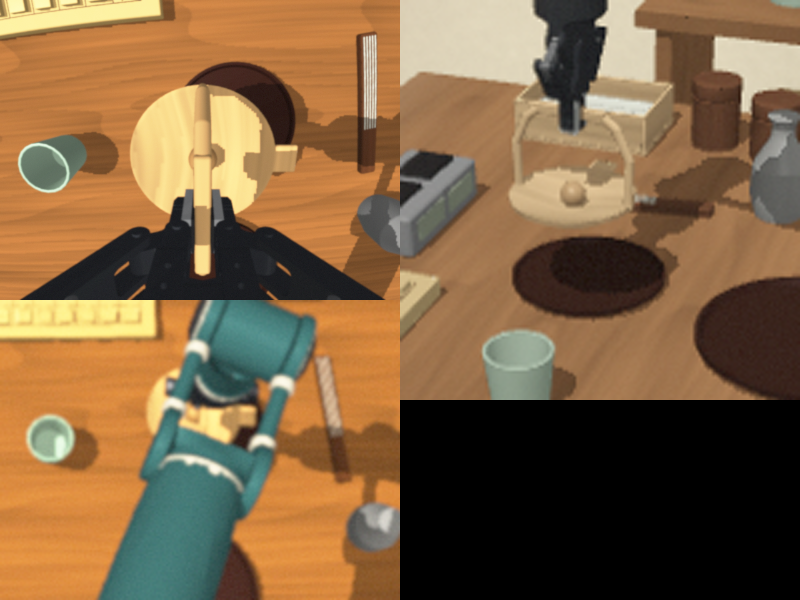

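The sweet is still centred, the dish is level and the lip points to -y. Nothing else has moved. I'll refine the tray centre with the wrist and side views before the last 4 cm.

```bash
python3 - <<'E'
from h import *
from scipy.optimize import least_squares
def fit(n,win,thr=75):
    c=load(n); f=c['frame'].astype(int); m=((f.max(2)<thr)&(f[:,:,2]-f[:,:,0]>-3)).astype(np.uint8)
    x0,y0,x1,y1=win; r=np.zeros_like(m); r[y0:y1,x0:x1]=m[y0:y1,x0:x1]
    cs,_=cv2.findContours(r,cv2.RETR_EXTERNAL,cv2.CHAIN_APPROX_NONE); k=np.vstack(cs)[:,0].astype(float)
    P=np.array([plane(c,p,.014)[:2] for p in k]); x=np.array([.569,-.262])
    for i in range(8):
        rr=np.linalg.norm(P-x,axis=1); Q=P[abs(rr-.089)<(.012 if i<3 else .004)]
        x=least_squares(lambda v:np.linalg.norm(Q-v,axis=1)-.089,x,loss='soft_l1',f_scale=.001).x
    print(n,thr,x,len(Q))
for th in(75,95): 
    fit('top0',(370,180,440,250),th); fit('side0',(295,203,366,242),th); fit('s6',(295,200,366,242),th); fit('w6',(280,90,480,350),th)
c=load('w6'); s=[.5675,-.2205]
# dish direction: bar ends in w6 at approx (324,137)->(325,438); lip
l=plane(c,(457,253),.109+.025); e1=plane(c,(210,242),.134); e2=plane(c,(439,242),.134); m=(e1+e2)/2
print('lip',l,'edges',e1,e2,np.linalg.norm(e1-e2), np.degrees(np.arctan2(*(e2-e1)[1::-1])))
E
```

```text
top0 75 [ 0.57682713 -0.26492733] 74
side0 75 [ 0.56677254 -0.2590285 ] 104
s6 75 [ 0.56659971 -0.25952386] 104
w6 75 [ 0.56824575 -0.26625057] 258
top0 95 [ 0.5740367  -0.26600239] 94
side0 95 [ 0.56595593 -0.25704878] 104
s6 95 [ 0.56570602 -0.25670634] 101
w6 95 [ 0.56916729 -0.26666755] 259
lip [ 0.56429439 -0.30268779  0.134     ] edges [ 0.58194107 -0.1533743   0.134     ] [ 0.57221863 -0.29135666  0.134     ] 0.138324458344867 -94.0304806158044
```

Consensus for the tray centre is (0.5685, -0.264). That leaves a last move of 0.1 and -4.4 cm. The underside is then about 0.103 m above the tray floor.

Request:
{"fn": "drive_tool", "kwargs": {
  "deltas": [
    {"hand": 0,"offset": [0,-0.15,0],"angular": [0,0,0]},
    {"hand": 0,"offset": [0,-0.45,0],"angular": [0,0,0]},
    {"hand": 0,"offset": [0,-0.9,0],"angular": [0,0,0]},
    {"hand": 0,"offset": [0.05,-1.5,0],"angular": [0,0,0]},
    {"hand": 0,"offset": [0.05,-2.1,0],"angular": [0,0,0]},
    {"hand": 0,"offset": [0.1,-2.7,0],"angular": [0,0,0]},
    {"hand": 0,"offset": [0.1,-3.3,0],"angular": [0,0,0]},
    {"hand": 0,"offset": [0.1,-3.8,0],"angular": [0,0,0]}
  ]
}}

```text
time: 17.85
tool_pos: [0.5685, -0.2591, 0.2103]
tcp_rot: [-3.14, 0.111, 0.0]
wrist_force: [-0.2, 0.0, -1.7]
width: 0.104
```

Request:
{"fn": "drive_tool", "kwargs": {
  "deltas": [
    {"hand": 0,"offset": [0,-0.35,0],"angular": [0,0,0]},
    {"hand": 0,"offset": [0,-0.5,0],"angular": [0,0,0]},
    {"hand": 0,"offset": [0,-0.6,0],"angular": [0,0,0]},
    {"hand": 0,"offset": [0,-0.6,0],"angular": [0,0,0]},
    {"hand": 0,"offset": [0,-0.6,0],"angular": [0,0,0]},
    {"hand": 0,"offset": [0,-0.6,0],"angular": [0,0,0]},
    {"hand": 0,"offset": [0,-0.6,0],"angular": [0,0,0]},
    {"hand": 0,"offset": [0,-0.6,0],"angular": [0,0,0]}
  ]
}}

```text
time: 18.85
tool_pos: [0.5685, -0.2646, 0.2103]
tcp_rot: [-3.14, 0.111, 0.0]
wrist_force: [-0.1, 0.3, -2.3]
width: 0.099
```

Request:
{"fn": "drive_tool", "kwargs": {
  "deltas": [
    {"hand": 0,"offset": [0,0,0],"angular": [0,0,0]},
    {"hand": 0,"offset": [0,0,0],"angular": [0,0,0]},
    {"hand": 0,"offset": [0,0,0],"angular": [0,0,0]},
    {"hand": 0,"offset": [0,0,0],"angular": [0,0,0]},
    {"hand": 0,"offset": [0,0,0],"angular": [0,0,0]},
    {"hand": 0,"offset": [0,0,0],"angular": [0,0,0]},
    {"hand": 0,"offset": [0,0,0],"angular": [0,0,0]},
    {"hand": 0,"offset": [0,0,0],"angular": [0,0,0]}
  ]
}}

```text
time: 19.85
tool_pos: [0.5685, -0.2647, 0.2103]
tcp_rot: [-3.14, 0.111, 0.0]
wrist_force: [-0.1, 0.7, -2.8]
width: 0.109
```

```bash
python3 - <<'E'
from h import *
d=snap('side','s7.png'); w=snap('wrist','w7.png'); s=bot.read_state(); print(s['tool_pos'],s['tcp_rot'],s['time'],s['wrist_force'],s['joint_vel'].round(4),s['width'])
o=np.zeros((400,800,3),np.uint8)
o[:300,:400]=cv2.resize(w['frame'],(400,300)); o[:400,400:]=cv2.resize(d['frame'][120:270,260:410],(400,400),interpolation=cv2.INTER_CUBIC)
cv2.imwrite('pics/c7.png',o)
print(proj(d,[[.5685,-.264,.111+.024],[.5685,-.264,.135-.024]]))
E
```

```text
[ 0.56851582 -0.26464655  0.21028714] [-3.13962167e+00  1.10743745e-01  6.18298096e-06] 19.95 [-0.5916728   0.1981406  -1.82938394] [ 0.0011  0.0003 -0.0002 -0.0002 -0.0007 -0.0053] 0.10379393697314301
[[329.95144344 186.18756082]
 [330.05137467 193.45305664]]
```

View pics/c7.png

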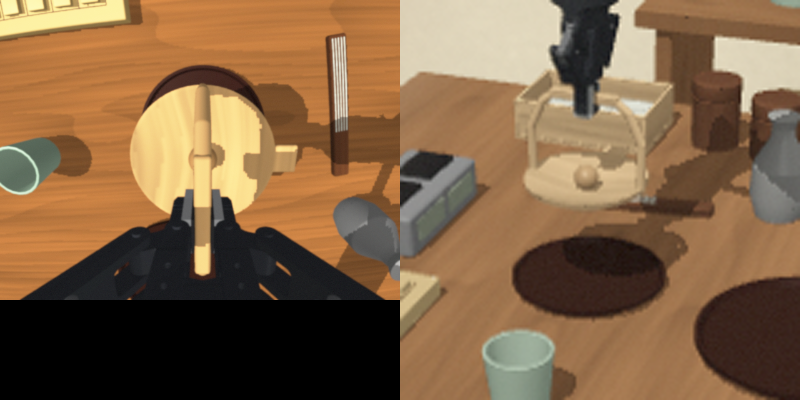

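The dish is level, with the sweet at about side-view pixel (329.8,186.8) against a predicted (330.0,186.2). It is centred over the tray and nothing else has moved, so I'm handing in.

```bash
python3 -c "
from workcell import bot
print(bot.finish_job())"
```

```text
the job is handed in; nothing more can be done
None
```

I gripped the dish by its handle bar at 60 N, lifted it off the turtle trivet and turned it 90° clockwise. It is now held still above the smaller tray, and I handed the job in at about 20 s of the 51 s allowed.

- **Position:** the tool stands at (0.5685, -0.2646, 0.2103). By calculation that puts the dish's underside about 10 cm above the tray floor.
- **Turn:** the commanded turns add up to exactly 90°. A rough edge measurement before the final straight shift gave the lip direction as -94°; it started at about -4°.
- **Sweet:** in the last side view it lies within 1 pixel of its predicted spot in the middle of the dish, and the dish looks level.
- **Other objects:** the cup, fan, flask, trays and board looked unmoved in the views I checked. I did not look back at the trivet or the case after the carry.
- **Disagreement:** the cameras put the tray's centre up to about 10 mm apart: top (0.574 to 0.577, -0.265), side (0.566, -0.258), wrist (0.569, -0.266). I used a value between them, so centring over the tray is uncertain by roughly 5 mm.

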